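# Move the compound pot to the blue zone and put its stirrer in

### The job

The steel pot on the bench hot plate is due on the other zone: slide it across the plate, without lifting or tipping it, from the red ring until it stands centred in the blue ring. Then pull the yellow-handled stirrer up out of its holder, lower it blade first into the pot until the blade is at the bottom, and only then let go, so that it is left leaning in the pot with the pot still centred in the blue ring. Do not disturb the other things on the bench.

Things in the scene. Friction and masses are not known exactly. Their poses are not given: they have to be found in the camera images.
- plate: fixed two-zone bench hot plate (switched off and cold), grey with a dark flat top, 260 (x) x 420 (y) x 40 mm high; the top is flat with no rim; origin under its centre; zones lie side by side along its y
- red_ring: red ring painted on the plate's top, 152 mm outer and 136 mm inner diameter, no height; origin at its centre on the plate's top surface; the pot starts here. Which side is red varies
- blue_ring: blue ring painted on the plate's top, same size, about 210 mm from the red one; origin at its centre on the plate's top surface; the pot's goal
- pot: loose open steel pot, straight round wall, 110 mm outer diameter, 80 mm high, wall 4 mm, inner floor 6 mm above its underside, 0.5 to 0.75 kg, with one straight green handle that points along the pot's own -x; origin at the centre of its underside, z up. The handle is a level bar 16 mm wide and 14 mm thick, its middle 62 mm above the underside, from 75 to 165 mm off the pot's axis
- pot_handle (a point): point in the middle of the pot handle's thickness, 110 mm from the pot's axis and 62 mm above its underside; a good place to pinch the handle from above, closing across it (along the pot's y)
- holder: fixed upright aluminium tube on a dark 72 mm disc, 38 mm outer and 30 mm inner diameter, rim 95 mm and inner floor 10 mm above the bench; origin under its centre
- stirrer: loose stirrer, 190 mm long, 70 g, standing blade down in the holder (it may lean a little). Origin at the middle of the blade's lower end, z along the stirrer to the handle's end. Blade 22 x 6 mm up to z = 60 mm, shaft 10 mm diameter up to 105 mm, round yellow handle 20 mm diameter from 105 to 190 mm
- stirrer_grip (a point): point on the stirrer's axis inside the yellow handle, 155 mm from the blade's end and 35 mm below the handle's end; a good place to grip from above
- multimeter: orange hand multimeter lying flat, 85 x 180 x 42 mm, left of the hot plate; bystander; origin under its centre
- pliers: long-nose pliers with yellow handles lying flat, about 50 x 190 x 14 mm; bystander; origin under the middle
- spool: bare aluminium wire spool standing on end, 60 mm diameter, 46 mm high; bystander; origin under its centre
- tray: blue open parts tray, 120 x 90 x 30 mm; bystander; origin under its centre
- screwdriver: screwdriver lying flat, 180 mm long; bystander; origin under its middle
- enclosure: closed aluminium electronics box, 75 x 115 x 40 mm, in front of the hot plate; bystander; origin under its centre
- jar: amber jar with white cap, 60 mm diameter, 75 mm high; bystander; origin under its centre
Mind the look-alikes: they are no part of the job. Several things have the shape of the pot; the one meant has the colours described above.

How it is judged:
By the outcome, as a careful person would: the job done as asked, in the order asked, and still so for the second after the job is handed in, with the robot touching nothing.
It also fails if it takes over 61 s, if anything falls off the work surface, if the arm or the gripper's body presses on something with over 40 N, if the wrist force passes 120 N, or if a joint passes its speed limit or range.

### The arm

A 7-joint arm with a two-finger parallel gripper is mounted at the origin on the work surface. World frame = base frame: x ahead of the robot, y to its left, z up, the work surface at z = 0. Lengths are in m, angles in rad, forces in N, time in s.
With the tool pointing down it reaches from about 0.4 to 0.85 m from the base axis. Payload 10.4 kg.
Tool frame: the origin (TCP) lies between the finger pads; the fingertips stand 11 mm ahead of it and the grasp point (between the pads) lies 8 mm behind it; z points along the fingers, y is the direction in which the jaws open and shut (so a half turn about z gives the same grasp; the last joint's range is limited). The gripper opens to 87 mm and grips with 3 to 60 N. Pads are 19 mm wide; open, the fingers measure 117 mm over their backs; the gripper's body (75 mm by 190 mm) begins 51 mm behind the grasp point.
Start: joints at [-1.358, 0.332, -0.065, 1.46, 0.022, 1.35, -0.088], TCP at [0.146, 0.608, 0.234] pointing down, gripper open.
Joint ranges: [-2.6, 2.6], [-0.5, 2.12], [-1.47, 1.34], [0.16, 2.42], [-1.27, 4.41], [0.06, 2.06], [-2.6, 2.6]. Speed limits (rad/s): [2.22, 2.22, 2.79, 2.79, 3.14, 3.14, 3.14].

### API

Orientations are given as a unit quaternion [x, y, z, w].
In Python, from bench import r, eyes gives the robot as it stands.
- The arm moves only by the shell command python3 -m inch 'ROWS' [FORCE]. ROWS is a JSON object of lists of equal length, an entry for each row: "translation": the shift along the world's x, y, z scaled (see below), a list of three; "rot": the turn, a rotation vector about the world's x, y, z scaled (see below), a list of three; "jaw": the finger opening in mm, from 0 to 87. In form: {"translation": [[tx, ty, tz], ...], "rot": [[ax, ay, az], ...], "jaw": [jaw, ...]}. A call has 1 to 20 rows; each row is the pose to reach, as a shift and turn from the pose measured when the call began; what a row does not reach only later rows make up. The controller multiplies each number of a shift by 100 mm and each number of a turn by 60 degrees. A row lasts 1/10 s, in which the tool goes at most 50 mm and 8.59 degrees, less where a joint would pass 70% of its speed; a pose out of reach is approached as far as the arm can. A call with a number of a shift or a turn outside -1 to 1 is refused whole. A call with a gripper value outside its range is refused whole. The fingers move at their own pace and stop on an object; FORCE is the grip in N (left out, the last holds). Time passes only in rows, so rows that repeat a pose let the fingers close. It gives the time, the measured TCP pose, the force and the opening at its end, in the units of the state.
- r.read_state(): the state, without advancing time (a new reading comes with each control period).
- eyes.camera(name): name is "side" or "top"; returns the picture (420x560x3 uint8, blue, green, red); there is no depth.
- eyes.calibration(name): a dict with "fx", "fy", "cx", "cy" (pixels), "distortion" ([k1, k2, p1, p2, k3] as OpenCV has them; the pictures are not rectified), "R" (3x3) and "t" (3): a world point X has camera coordinates R X + t. Camera axes: x right, y down, z forward; pixel columns grow to the right and rows downward; lengths in m; the calibration is good to about 2 mm. A picture is of the moment at which its call begins. calibration takes no time and is no camera call.
- r.close_job(): hands the job in, once; it reports no verdict.
The state is a dict: "time": time; "joint_positions": joint angles; "joint_vel": joint speeds; "joint_torque": joint torques, N m; "ee_pos": TCP position; "eef_rot": TCP orientation; "ft_force": force on the tool from outside, world axes, zero at the start; "torque": the same for the moment, N m; "width": finger opening in m.
Only numpy, scipy, OpenCV 4.12 (cv2) and the standard library are available. Lean on these libraries where they do the work, as an engineer would, in place of code of your own. Each camera call takes 0.05 s, during which the arm holds its last target. There are 200 camera calls.

## Working session

There is one attempt and no reset: what is moved stays moved. The work goes in short steps, Python scripts to look and compute and a shell command to move; the robot and the scene stay as the last step left them, time stands still between calls to the robot, and variables do not carry over. Pictures are saved under pics/ and viewed, about 8 in all and at most 12, crops included, and the job is handed in when it is done.

```bash
mkdir -p pics; ls
python3 - <<'E'
from bench import r, eyes
import cv2,json
for n in("top","side"):
    im=eyes.camera(n); cv2.imwrite(f"pics/{n}0.png",im)
    c=eyes.calibration(n); print(n,c)
s=r.read_state(); print({k:s[k] for k in("time","ee_pos","eef_rot","width","ft_force")})
E
```

```text
pics
top {'fx': 408.2656496464252, 'fy': 408.2656496464252, 'cx': 273.2486897194282, 'cy': 212.7876054060883, 'distortion': array([-0.06271938,  0.        ,  0.        ,  0.        ,  0.        ]), 'R': array([[ 0.0021002 , -0.9999598 , -0.008717  ],
       [-0.99524644, -0.0012414 , -0.09738063],
       [ 0.09736589,  0.00888008, -0.99520904]]), 't': array([0.00473336, 0.43144795, 1.21949407])}
side {'fx': 454.8604299819223, 'fy': 454.8604299819223, 'cx': 282.6698142676396, 'cy': 206.4920667017283, 'distortion': array([0.03344676, 0.        , 0.        , 0.        , 0.        ]), 'R': array([[-0.92553572, -0.37865867, -0.00110911],
       [-0.27114482,  0.66478408, -0.69609095],
       [ 0.26431819, -0.64395631, -0.71795276]]), 't': array([0.39918254, 0.20087462, 1.51528353])}
{'time': 0.1, 'ee_pos': array([0.14593454, 0.60738992, 0.23282785]), 'eef_rot': array([ 1.17599519e-01,  9.93060909e-01, -6.18360415e-04, -5.19887777e-05]), 'width': 0.08689973647683807, 'ft_force': array([ 0.34083755, -0.41399731,  0.40207141])}
```

View pics/top0.png

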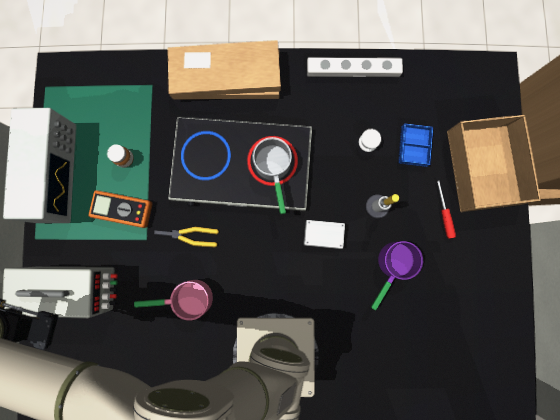

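View pics/side0.png

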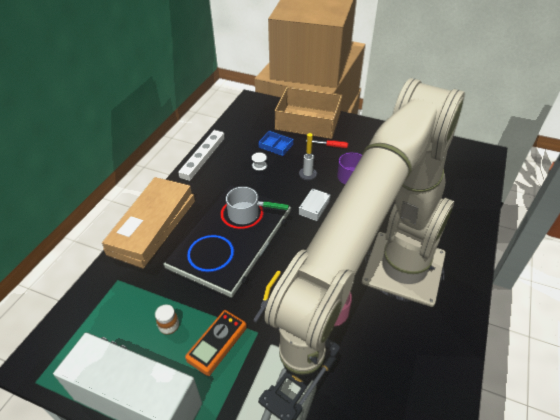

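The top view shows the steel pot at (272,158) in the red ring, with its green handle running from (276,180) to (283,212). The blue ring is at (206,156). The stirrer's yellow handle is at (394,198), over the holder at (378,206).

Look-alikes:
- Pots: pink at (190,300) and purple at (402,262), both with green handles.
- Yellow things: the pliers at (205,237).

By the description I want the steel pot and the stirrer in the tube. Next I'll measure both and check them in a crop.

```bash
cat > h.py <<'E'
import cv2, numpy as np
from bench import r, eyes
C={n:eyes.calibration(n) for n in("top","side")}
def ray(n,p):
    c=C[n];K=np.array([[c["fx"],0,c["cx"]],[0,c["fy"],c["cy"]],[0,0,1]])
    u=cv2.undistortPoints(np.array(p,float).reshape(-1,1,2),K,np.array(c["distortion"])).reshape(-1,2)
    R=np.array(c["R"]);t=np.array(c["t"])
    return -R.T@t, np.c_[u,np.ones(len(u))]@R
def onz(n,p,z):
    o,d=ray(n,p); return o+d*((z-o[2])/d[:,2])[:,None]
def proj(n,X):
    c=C[n];K=np.array([[c["fx"],0,c["cx"]],[0,c["fy"],c["cy"]],[0,0,1]])
    return cv2.projectPoints(np.array(X,float).reshape(-1,3),cv2.Rodrigues(np.array(c["R"]))[0],np.array(c["t"]),K,np.array(c["distortion"]))[0].reshape(-1,2)
def two(p,q):
    o1,d1=ray("top",p);o2,d2=ray("side",q);A=np.c_[d1[0],-d2[0]]
    s=np.linalg.lstsq(A,o2-o1,rcond=None)[0];a=o1+d1[0]*s[0];b=o2+d2[0]*s[1]
    return (a+b)/2,np.linalg.norm(a-b)
def mask(im,h0,h1,box,s=110,v=60):
    h=cv2.cvtColor(im,cv2.COLOR_BGR2HSV)
    m=cv2.inRange(h,(h0,s,v),(h1,255,255))
    if h0==0: m|=cv2.inRange(h,(172,s,v),(180,255,255))
    k=np.zeros_like(m);x0,y0,x1,y1=box;k[y0:y1,x0:x1]=255
    return m&k
def pts(m): return np.argwhere(m)[:,::-1].astype(float)
def circ(P):
    A=np.c_[2*P[:,:2],np.ones(len(P))];s=np.linalg.lstsq(A,(P[:,:2]**2).sum(1),rcond=None)[0]
    return s[:2],np.sqrt(s[2]+s[0]**2+s[1]**2)
def bar(P):
    c=P.mean(0);u,s,v=np.linalg.svd(P-c);d=v[0];t=(P-c)@d
    return c,d,c+d*t.min(),c+d*t.max()
E
cat > m1.py <<'E'
from h import *
T=eyes.camera("top");S=eyes.camera("side")
for n,im,bb,rb in(("top",T,(165,115,315,215),(165,115,315,215)),("side",S,(150,170,295,290),(150,170,295,290))):
    for nm,a,b,bx in(("blue",100,130,bb),("red",0,8,rb)):
        P=onz(n,pts(mask(im,a,b,bx)),.04);print(n,nm,len(P),circ(P))
    g=pts(mask(im,45,80,bb)); H=onz(n,g,.102+.007)
    c,d,e0,e1=bar(H[:,:2]);print(n,"handle",len(g),c,d,e0,e1)
    bx=(370,185,410,215) if n=="top" else (300,125,318,160)
    y=pts(mask(im,20,35,bx));c,d,e0,e1=bar(y);print(n,"yellow",len(y),c,d,e0,e1)
a=cv2.resize(T[110:220,165:315],None,fx=2.6,fy=2.6);b=cv2.resize(T[170:225,360:420],None,fx=6,fy=6)
c=cv2.resize(S[120:190,285:335],None,fx=5,fy=5)
o=np.zeros((640,640+10,3),np.uint8);o[:286,:390]=a;o[290:620,:360]=b[:330];o[:350,395:645]=c;cv2.imwrite("pics/crop1.png",o[:600])
E
python3 m1.py
```

```text
top blue 563 (array([0.60625811, 0.21301391]), np.float64(0.07203890441192702))
top red 489 (array([0.59099227, 0.00954878]), np.float64(0.07266617687634103))
top handle 189 [ 0.46466555 -0.01348308] [-0.98237256 -0.18693355] [ 0.50836557 -0.0051675 ] [ 0.42151733 -0.02169366]
top yellow 113 [391.54867257 199.22123894] [-0.89816165  0.43966539] [398.43676263 195.8494018 ] [383.9670039  202.93259459]
side blue 505 (array([0.60327952, 0.2135785 ]), np.float64(0.07212363165621154))
side red 264 (array([0.58689793, 0.0104175 ]), np.float64(0.07199549924886137))
side handle 145 [ 0.46144216 -0.00736672] [-0.98204983 -0.18862168] [0.5033702  0.00068637] [ 0.41864076 -0.01558756]
side yellow 129 [308.93023256 142.43410853] [-0.05887697  0.99826525] [309.55067042 131.91451957] [308.30253287 153.07682246]
```

View pics/crop1.png

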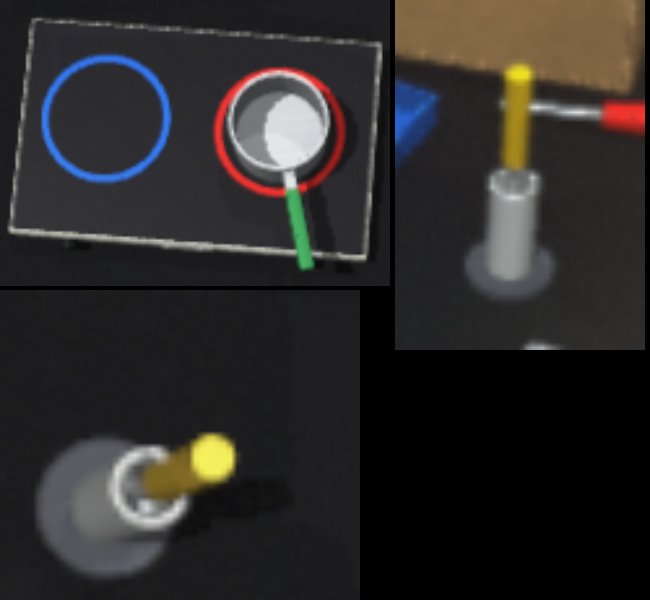

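The crop confirms the choice: a grey pot with a green handle in the red ring. The stirrer's yellow top shows at top-image (395.5,198) and side-image (309.6,134.4). Next I'll work out positions and start the approach.

```bash
python3 - <<'E'
from h import *
print("pot rim c",onz("top",[[272.3,156.2]],.12))
print("stir top",two([395.5,198.0],[309.6,134.4]))
print("holder rim top",onz("top",[[384.7,202.8]],.095),"side",onz("side",[[308.8,156.6]],.095))
print("holder base",onz("top",[[377.5,205.8]],.005),onz("side",[[307,173.6]],.005))
print([(-C[n]["R"].T@C[n]["t"]).round(3) for n in C])
E
python3 -m inch '{"translation":[[0.5,-0.2,0.1],[1,-0.5,0.2],[1,-0.8,0.2],[1,-1,0.2],[1,-1,0.2]],"rot":[[0,0,0.1],[0,0,0.2],[0,0,0.3],[0,0,0.4],[0,0,0.4]],"jaw":[60,50,50,50,50]}'
python3 -m inch '{"translation":[[0.3,-0.4,0],[0.6,-0.8,0],[0.8,-1,0],[0.8,-1,0]],"rot":[[0,0,0],[0,0,0],[0,0,0],[0,0,0]],"jaw":[50,50,50,50]}'
```

```text
pot rim c [[0.58307152 0.00760376 0.12      ]]
stir top (array([ 0.45309586, -0.31733945,  0.19559308]), np.float64(0.0014459217857417889))
holder rim top [[ 0.45341133 -0.31506138  0.095     ]] side [[ 0.44881125 -0.31084864  0.095     ]]
holder base [[ 0.45510385 -0.31642789  0.005     ]] [[ 0.45286477 -0.31143786  0.005     ]]
[array([ 0.311, -0.006,  1.256]), array([0.023, 0.993, 1.228])]
time: 0.7
ee_pos: [0.2475, 0.5052, 0.2536]
eef_rot: [-0.091, 0.996, -0.0, 0.0]
ft_force: [0.5, 0.9, 0.6]
width: 0.0558
time: 1.1
ee_pos: [0.331, 0.4023, 0.2538]
eef_rot: [-0.087, 0.996, -0.001, 0.001]
ft_force: [1.5, 0.3, -0.9]
width: 0.0504
```

```bash
python3 -m inch '{"translation":[[0.15,-0.4,0],[0.3,-0.8,0],[0.4,-1,0],[0.4,-1,0]],"rot":[[0,0,0],[0,0,0],[0,0,0],[0,0,0]],"jaw":[50,50,50,50]}'
python3 -m inch '{"translation":[[0.15,-0.4,0],[0.3,-0.8,0],[0.4,-1,0],[0.4,-1,0]],"rot":[[0,0,0],[0,0,0],[0,0,0],[0,0,0]],"jaw":[50,50,50,50]}'
python3 -m inch '{"translation":[[0.15,-0.4,0],[0.3,-0.8,0],[0.4,-1,0],[0.4,-1,0]],"rot":[[0,0,0],[0,0,0],[0,0,0],[0,0,0]],"jaw":[50,50,50,50]}'
python3 -m inch '{"translation":[[0.1,-0.4,0],[0.2,-0.8,0],[0.22,-1,0],[0.22,-1,0],[0.22,-1,0]],"rot":[[0,0,0],[0,0,0],[0,0,0],[0,0,0],[0,0,0]],"jaw":[50,50,50,50,50]}'
```

```text
time: 1.5
ee_pos: [0.3722, 0.3007, 0.254]
eef_rot: [-0.085, 0.996, -0.001, 0.001]
ft_force: [0.4, -0.6, 0.5]
width: 0.0499
time: 1.9
ee_pos: [0.4132, 0.1998, 0.2542]
eef_rot: [-0.083, 0.997, -0.001, 0.002]
ft_force: [0.6, 0.8, 0.3]
width: 0.0499
time: 2.3
ee_pos: [0.4542, 0.0992, 0.2543]
eef_rot: [-0.081, 0.997, -0.001, 0.002]
ft_force: [-0.2, 0.4, 0.6]
width: 0.0504
time: 2.8
ee_pos: [0.4764, 0.0018, 0.2542]
eef_rot: [-0.082, 0.997, -0.001, 0.002]
ft_force: [0.3, 1.2, 0.4]
width: 0.05
```

```bash
python3 -m inch '{"translation":[[-0.02,-0.12,-0.3],[-0.02,-0.12,-0.7],[-0.02,-0.12,-1],[-0.02,-0.12,-1]],"rot":[[0,0,0.02],[0,0,0.02],[0,0,0.02],[0,0,0.02]],"jaw":[50,50,50,50]}'
python3 - <<'E'
from h import *
T=eyes.camera("top");S=eyes.camera("side")
o=np.hstack([cv2.resize(T[110:230,220:340],None,fx=3.2,fy=3.2),cv2.resize(S[150:270,210:330],None,fx=3.2,fy=3.2)]);cv2.imwrite("pics/c2.png",o)
E
```

```text
time: 3.2
ee_pos: [0.472, -0.0078, 0.1508]
eef_rot: [-0.094, 0.996, -0.001, -0.002]
ft_force: [0.2, 0.3, 0.6]
width: 0.0503
```

View pics/c2.png

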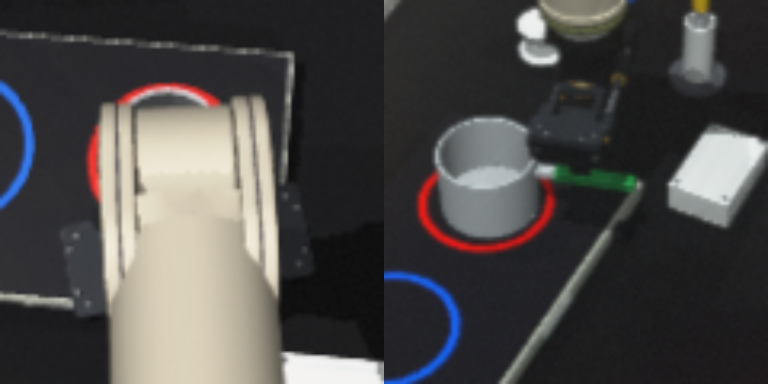

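The side crop shows the gripper straddling the green handle at about (590,180), with the pot wall clear. I'll descend, then close.

```bash
python3 -m inch '{"translation":[[0.01,-0.02,-0.3],[0.01,-0.02,-0.55],[0.01,-0.02,-0.56],[0.01,-0.02,-0.56],[0.01,-0.02,-0.56],[0.01,-0.02,-0.56],[0.01,-0.02,-0.56]],"rot":[[0,0,0],[0,0,0],[0,0,0],[0,0,0],[0,0,0],[0,0,0],[0,0,0]],"jaw":[50,50,50,14,8,8,8]}' 35; python3 -m inch '{"translation":[[0,0,0],[0,0,0]],"rot":[[0,0,0],[0,0,0]],"jaw":[8,8]}'
```

```text
time: 4.0
ee_pos: [0.4762, -0.0103, 0.0998]
eef_rot: [-0.094, 0.996, -0.001, 0.002]
ft_force: [-0.2, -0.6, 0.5]
width: 0.0259
time: 4.2
ee_pos: [0.4764, -0.0103, 0.1003]
eef_rot: [-0.094, 0.996, -0.001, 0.003]
ft_force: [-1.4, -1.0, 4.3]
width: 0.0159
```

```bash
python3 -m inch '{"translation":[[0.01,0.1,0],[0.03,0.25,0],[0.05,0.4,0],[0.07,0.55,0],[0.08,0.7,0],[0.1,0.85,0],[0.11,0.95,0],[0.12,1,0],[0.12,1,0]],"rot":[[0,0,0],[0,0,0],[0,0,0],[0,0,0],[0,0,0],[0,0,0],[0,0,0],[0,0,0],[0,0,0]],"jaw":[8,8,8,8,8,8,8,8,8]}'
python3 -m inch '{"translation":[[0.01,0.1,0],[0.03,0.25,0],[0.05,0.4,0],[0.07,0.55,0],[0.08,0.7,0],[0.1,0.85,0],[0.11,0.95,0],[0.11,1,0],[0.11,1,0]],"rot":[[0,0,0],[0,0,0],[0,0,0],[0,0,0],[0,0,0],[0,0,0],[0,0,0],[0,0,0],[0,0,0]],"jaw":[8,8,8,8,8,8,8,8,8]}'
python3 - <<'E'
from h import *
T=eyes.camera("top");S=eyes.camera("side")
o=np.hstack([cv2.resize(T[105:225,145:265],None,fx=3.2,fy=3.2),cv2.resize(S[180:300,150:270],None,fx=3.2,fy=3.2)]);cv2.imwrite("pics/c3.png",o)
print(circ(onz("side",pts(mask(S,100,130,(150,170,295,290))),.04)))
E
```

```text
time: 5.1
ee_pos: [0.4886, 0.0908, 0.1003]
eef_rot: [-0.095, 0.996, -0.0, 0.003]
ft_force: [1.3, 0.0, 0.5]
width: 0.0155
time: 6.0
ee_pos: [0.4997, 0.192, 0.1004]
eef_rot: [-0.095, 0.995, -0.0, 0.003]
ft_force: [1.4, 0.3, 0.2]
width: 0.0155
(array([0.60329038, 0.21464855]), np.float64(0.07147225309659841))
```

View pics/c3.png

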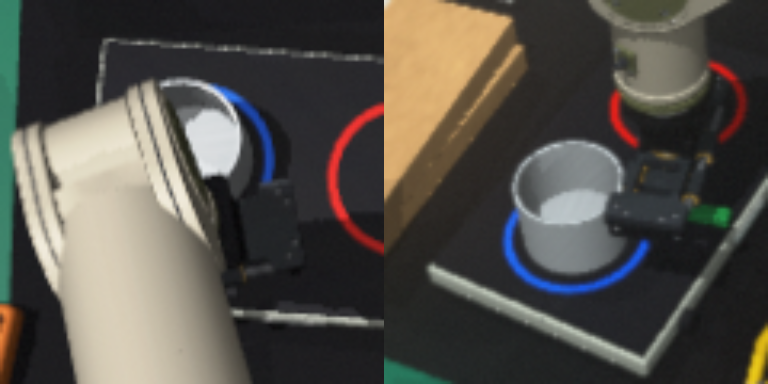

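The side crop shows the pot standing inside the blue ring. The rim runs from x≈513 to 625 with its top at y≈140, and the base bottom is at y≈273. I'll compare that with what a centred pot should look like.

Run:
```python
from h import *
a=np.linspace(0,2*np.pi,181)
def ext(cx,cy,z,rr=.055):
    P=proj("side",np.c_[cx+rr*np.cos(a),cy+rr*np.sin(a),0*a+z]); Q=(P-[150,180])*3.2+[384,0]; return np.r_[Q.min(0),Q.max(0)].round(1)
for c in((.6033,.2141),(.6063,.2099),(.600,.214)): print(c,"rim",ext(*c,.12),"base",ext(*c,.04))
print("ring",ext(.6033,.2141,.04,.076))
```

```text
(0.6033, 0.2141) rim [511.2 140.2 622.6 224.7] base [522.6 190.6 629.7 274.5]
(0.6063, 0.2099) rim [510.7 136.5 621.9 220.6] base [522.1 186.9 629.  270.4]
(0.6, 0.214) rim [514.1 141.  625.6 225.6] base [525.4 191.4 632.6 275.4]
ring [501.9 175.5 650.1 291.5]
```

```bash
python3 -m inch '{"translation":[[0,0,0],[0,0,0],[0,0,0],[0,0,0],[0,0,0.3],[0,0,0.7],[0,0,1],[0,0,1]],"rot":[[0,0,0],[0,0,0],[0,0,0],[0,0,0],[0,0,0],[0,0,0],[0,0,0],[0,0,0]],"jaw":[50,50,50,50,50,50,50,50]}'
python3 -m inch '{"translation":[[0,-0.3,0.3],[0,-0.7,0.6],[-0.05,-1,0.6],[-0.05,-1,0.6]],"rot":[[0,0,0],[0,0,0],[0,0,0],[0,0,0]],"jaw":[50,50,50,50]}'
python3 -m inch '{"translation":[[-0.05,-0.5,0],[-0.1,-1,0],[-0.1,-1,0]],"rot":[[0,0,0],[0,0,0],[0,0,0]],"jaw":[50,50,50]}'
python3 -m inch '{"translation":[[-0.05,-0.5,0],[-0.1,-1,0],[-0.1,-1,0]],"rot":[[0,0,0],[0,0,0],[0,0,0]],"jaw":[50,50,50]}'
python3 - <<'E'
from h import *
T=eyes.camera("top");S=eyes.camera("side");print(r.read_state()["joint_positions"].round(2))
for n,im,bb in(("top",T,(165,115,315,215)),("side",S,(150,170,295,290))):
    print(n,circ(onz(n,pts(mask(im,100,130,bb)),.04)))
    g=pts(mask(im,45,80,bb)); H=onz(n,g,.109)
    c,d,e0,e1=bar(H[:,:2]);print(n,"handle",len(g),d,"pot via handle",e0-.075*d*np.sign(-d[0]), e1+.165*d*np.sign(d[0]),e0,e1)
    cv2.imwrite(f"pics/{n}4.png",im)
o=np.hstack([cv2.resize(T[105:225,145:265],None,fx=3.2,fy=3.2),cv2.resize(S[180:300,150:270],None,fx=3.2,fy=3.2)]);cv2.imwrite("pics/c4.png",o)
E
```

```text
time: 6.9
ee_pos: [0.5017, 0.1923, 0.2047]
eef_rot: [-0.095, 0.995, 0.002, 0.006]
ft_force: [0.7, 0.2, -0.2]
width: 0.0495
time: 7.3
ee_pos: [0.4969, 0.0877, 0.2653]
eef_rot: [-0.092, 0.996, 0.002, 0.007]
ft_force: [0.4, 0.7, -1.0]
width: 0.0499
time: 7.6
ee_pos: [0.486, -0.018, 0.2648]
eef_rot: [-0.088, 0.996, 0.001, 0.007]
ft_force: [0.3, -0.1, 0.1]
width: 0.05
time: 7.9
ee_pos: [0.4748, -0.1234, 0.2645]
eef_rot: [-0.084, 0.996, 0.001, 0.006]
ft_force: [0.9, -0.3, 0.2]
width: 0.0495
[-0.5  -0.02  0.66  1.8   0.01  1.35  1.9 ]
top (array([0.6066731 , 0.21304747]), np.float64(0.0722994306128154))
top handle 176 [-0.98416896 -0.17723278] pot via handle [0.60464086 0.20925892] [0.60633577 0.20956415] [0.53082819 0.19596646] [0.44394789 0.18032074]
side (array([0.60326074, 0.21394101]), np.float64(0.07197693463126109))
side handle 176 [-0.98420047 -0.1770577 ] pot via handle [0.60235699 0.2153135 ] [0.60206041 0.21526014] [0.52854195 0.20203417] [0.43966733 0.18604562]
```

View pics/c4.png

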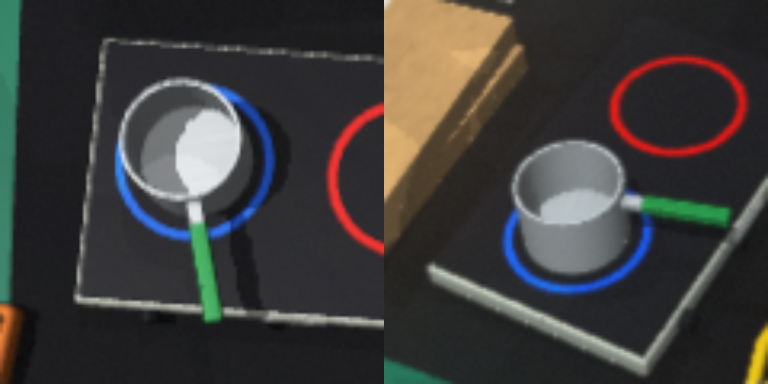

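The pot stands in the blue ring with its handle clear of the wall, and both views put it within about 1–4 mm of centre. I'll go on to the stirrer.

```bash
python3 -m inch '{"translation":[[-0.05,-0.5,0],[-0.11,-0.96,0],[-0.11,-0.96,0],[-0.11,-0.96,0]],"rot":[[0,0,0],[0,0,0],[0,0,0],[0,0,0]],"jaw":[60,60,60,60]}'
python3 -m inch '{"translation":[[-0.05,-0.5,0],[-0.11,-0.96,0],[-0.11,-0.96,0],[-0.11,-0.96,0],[-0.11,-0.96,-0.3],[-0.11,-0.96,-0.3]],"rot":[[0,0,0],[0,0,0],[0,0,0],[0,0,0],[0,0,0],[0,0,0]],"jaw":[60,60,60,60,60,60]}'
python3 - <<'E'
from h import *
print(onz("top",[[145+180.5/3.2,105+139.5/3.2]],.12), onz("side",[[150+(569-384)/3.2,180+181.5/3.2]],.12))
T=eyes.camera("top");S=eyes.camera("side")
o=np.hstack([cv2.resize(T[140:260,330:450],None,fx=3.2,fy=3.2),cv2.resize(S[80:200,250:370],None,fx=3.2,fy=3.2)]);cv2.imwrite("pics/c5.png",o)
E
```

```text
time: 8.4
ee_pos: [0.4653, -0.2136, 0.2637]
eef_rot: [-0.087, 0.996, 0.002, 0.006]
ft_force: [0.0, 0.6, -0.3]
width: 0.0599
time: 9.0
ee_pos: [0.4545, -0.3056, 0.2306]
eef_rot: [-0.089, 0.996, 0.003, 0.004]
ft_force: [-0.3, 1.0, -0.4]
width: 0.0598
[[0.60555829 0.20997102 0.12      ]] [[0.60140708 0.21362547 0.12      ]]
```

View pics/c5.png

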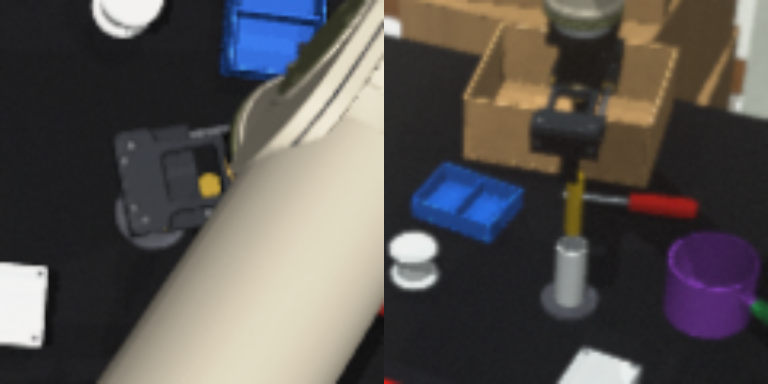

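The rim check puts the pot about 2–3 mm from the ring's centre in both views. The yellow handle lies between the fingers, at top-crop (208,185) and side-crop (574,200). I'll shift 10 mm in y, descend and grip.

```bash
python3 -m inch '{"translation":[[-0.01,-0.1,0],[-0.01,-0.1,0],[-0.01,-0.1,-0.3],[-0.01,-0.1,-0.6],[-0.01,-0.1,-0.74],[-0.01,-0.1,-0.74],[-0.01,-0.1,-0.74],[-0.01,-0.1,-0.74],[-0.01,-0.1,-0.74],[-0.01,-0.1,-0.74],[-0.01,-0.1,-0.74],[-0.01,-0.1,-0.74]],"rot":[[0,0,0],[0,0,0],[0,0,0],[0,0,0],[0,0,0],[0,0,0],[0,0,0],[0,0,0],[0,0,0],[0,0,0],[0,0,0],[0,0,0]],"jaw":[60,60,60,60,60,60,10,10,10,10,10,10]}' 25
python3 -m inch '{"translation":[[0,0,0],[0,0,0.1],[0,0,0.25],[0,0,0.5],[0,0,0.8],[0,0,1],[0,0,1]],"rot":[[0,0,0],[0,0,0],[0,0,0],[0,0,0],[0,0,0],[0,0,0],[0,0,0]],"jaw":[10,10,10,10,10,10,10]}'
```

```text
time: 10.3
ee_pos: [0.4541, -0.3174, 0.1599]
eef_rot: [-0.088, 0.996, 0.002, 0.005]
ft_force: [-0.2, -0.5, 0.2]
width: 0.0203
time: 11.0
ee_pos: [0.4552, -0.3185, 0.2639]
eef_rot: [-0.088, 0.996, 0.001, 0.008]
ft_force: [0.3, -0.2, -0.5]
width: 0.0199
```

```bash
python3 -m inch '{"translation":[[0,0,0.3],[0,0,0.6],[0.03,0.3,0.6],[0.1,0.6,0.6],[0.2,0.9,0.6],[0.2,1,0.6],[0.2,1,0.6]],"rot":[[0,0,0],[0,0,0],[0,0,0],[0,0,0],[0,0,0],[0,0,0],[0,0,0]],"jaw":[10,10,10,10,10,10,10]}'
python3 -m inch '{"translation":[[0.1,0.3,0],[0.2,0.6,0],[0.3,0.9,0],[0.3,1,0],[0.3,1,0]],"rot":[[0,0,0],[0,0,0],[0,0,0],[0,0,0],[0,0,0]],"jaw":[10,10,10,10,10]}'
python3 -m inch '{"translation":[[0.1,0.3,0],[0.2,0.6,0],[0.3,0.9,0],[0.3,1,0],[0.3,1,0]],"rot":[[0,0,0],[0,0,0],[0,0,0],[0,0,0],[0,0,0]],"jaw":[10,10,10,10,10]}'
python3 -m inch '{"translation":[[0.1,0.3,0],[0.2,0.6,0],[0.3,0.9,0],[0.3,1,0],[0.3,1,0]],"rot":[[0,0,0],[0,0,0],[0,0,0],[0,0,0],[0,0,0]],"jaw":[10,10,10,10,10]}'
python3 -m inch '{"translation":[[0.1,0.3,0],[0.2,0.6,0],[0.3,0.9,0],[0.3,1,0],[0.3,1,0]],"rot":[[0,0,0],[0,0,0],[0,0,0],[0,0,0],[0,0,0]],"jaw":[10,10,10,10,10]}'
python3 - <<'E'
from h import *
T=eyes.camera("top");S=eyes.camera("side");print(r.read_state()["joint_positions"].round(2))
o=np.hstack([cv2.resize(T[90:230,140:280],None,fx=2.85,fy=2.85),cv2.resize(S[140:280,160:300],None,fx=2.85,fy=2.85)]);cv2.imwrite("pics/c6.png",o)
E
```

```text
time: 11.7
ee_pos: [0.4754, -0.2171, 0.3239]
eef_rot: [-0.09, 0.996, 0.001, 0.008]
ft_force: [0.7, 0.2, 0.1]
width: 0.0195
time: 12.2
ee_pos: [0.5053, -0.1171, 0.3238]
eef_rot: [-0.09, 0.996, 0.001, 0.008]
ft_force: [-0.0, -0.5, -1.1]
width: 0.0193
time: 12.7
ee_pos: [0.5352, -0.0178, 0.3236]
eef_rot: [-0.09, 0.996, 0.001, 0.007]
ft_force: [-0.4, 0.9, -0.6]
width: 0.0195
time: 13.2
ee_pos: [0.5653, 0.0813, 0.3235]
eef_rot: [-0.09, 0.996, 0.0, 0.007]
ft_force: [-0.7, -0.9, -0.3]
width: 0.0194
time: 13.7
ee_pos: [0.5954, 0.1802, 0.3235]
eef_rot: [-0.09, 0.996, -0.0, 0.007]
ft_force: [0.5, 0.1, -1.1]
width: 0.0194
[-0.77  0.3   0.52  1.36 -0.15  1.5   1.49]
```

View pics/c6.png

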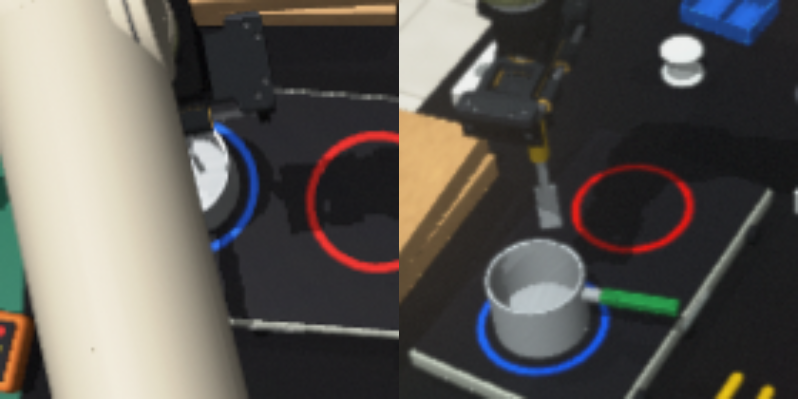

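The side crop shows the stirrer hanging above the pot, blade bottom at (550,225), tilted slightly in the grip. The pot is still in the blue ring. I'll work out where the blade's end is before lowering.

Run:
```python
from h import *
s=[160+151/2.85,140+225/2.85]
for z in(.165,.172,.18): print(z,onz("side",[s],z))
print(onz("side",[[160+(540-399)/2.85,140+155/2.85]],.3235-.15+.105))
print(proj("side",[[.5954,.1802,.172],[.5954,.1802,.2785]]))
```

```text
0.165 [[0.5985227  0.17410967 0.165     ]]
0.172 [[0.59473609 0.17950389 0.172     ]]
0.18 [[0.59040854 0.1856687  0.18      ]]
[[0.59426192 0.17750725 0.2785    ]]
[[212.68979298 219.03964096]
 [208.69950227 194.87014449]]
```

The stirrer is vertical with its blade end 150 mm below the TCP. I'll tilt it 20°, top toward the robot, over the pot. Then I'll lower it until contact so it already leans before release.

```bash
python3 -m inch '{"translation":[[-0.1,0.1,0],[-0.3,0.25,0],[-0.5,0.33,0],[-0.5,0.33,0],[-0.5,0.33,0],[-0.5,0.33,0]],"rot":[[0,-0.1,0],[0,-0.2,0],[0,-0.33,0],[0,-0.33,0],[0,-0.33,0],[0,-0.33,0]],"jaw":[10,10,10,10,10,10]}'
python3 - <<'E'
from h import *
s=r.read_state()
from scipy.spatial.transform import Rotation as Ro
z=Ro.from_quat(s["eef_rot"]).as_matrix()[:,2];print(z, "blade end",s["ee_pos"]+.15*z,s["joint_positions"].round(2))
S=eyes.camera("side")
cv2.imwrite("pics/c7.png",cv2.resize(S[140:280,160:300],None,fx=3,fy=3))
E
```

```text
time: 14.4
ee_pos: [0.5469, 0.2094, 0.3252]
eef_rot: [-0.086, 0.98, -0.015, 0.179]
ft_force: [1.2, -0.1, -0.2]
width: 0.0193
[ 0.3536087   0.00117844 -0.9353927 ] blade end [0.59993653 0.20959784 0.18487574] [-1.01 -0.06  0.44  1.75  0.24  1.14  1.12]
```

View pics/c7.png

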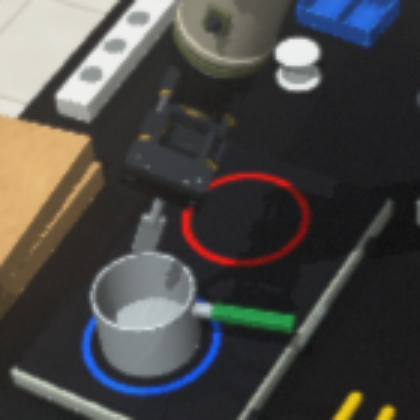

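The stirrer is tilted and its blade is above the pot opening, with the end at about (135,250). Now I'll lower it.

```bash
python3 -m inch '{"translation":[[0,0.03,-0.2],[0,0.03,-0.4],[0,0.03,-0.6],[0,0.03,-0.8],[0,0.03,-1],[0,0.03,-1],[0,0.03,-1]],"rot":[[0,0,0],[0,0,0],[0,0,0],[0,0,0],[0,0,0],[0,0,0],[0,0,0]],"jaw":[10,10,10,10,10,10,10]}'
python3 -m inch '{"translation":[[0,0,-0.08],[0,0,-0.16],[0,0,-0.24],[0,0,-0.28],[0,0,-0.28],[0,0,-0.28]],"rot":[[0,0,0],[0,0,0],[0,0,0],[0,0,0],[0,0,0],[0,0,0]],"jaw":[10,10,10,10,10,10]}'
python3 - <<'E'
from h import *
from scipy.spatial.transform import Rotation as Ro
s=r.read_state();z=Ro.from_quat(s["eef_rot"]).as_matrix()[:,2];print(z, "blade end",s["ee_pos"]+.15*z)
E
```

```text
time: 15.15
ee_pos: [0.5484, 0.2119, 0.2255]
eef_rot: [-0.085, 0.98, -0.016, 0.179]
ft_force: [-0.0, 0.6, -0.1]
width: 0.0194
time: 15.75
ee_pos: [0.5484, 0.2119, 0.1976]
eef_rot: [-0.085, 0.98, -0.016, 0.179]
ft_force: [0.1, 0.2, -0.8]
width: 0.0194
[ 0.35381209 -0.0010779  -0.93531591] blade end [0.60146976 0.21177945 0.05732158]
```

```bash
python3 -m inch '{"translation":[[0,0,-0.02],[0,0,-0.04],[0,0,-0.06],[0,0,-0.06],[0,0,-0.06]],"rot":[[0,0,0],[0,0,0],[0,0,0],[0,0,0],[0,0,0]],"jaw":[10,10,10,10,10]}'
python3 -m inch '{"translation":[[0,0,-0.01],[0,0,-0.02],[0,0,-0.02],[0,0,-0.02]],"rot":[[0,0,0],[0,0,0],[0,0,0],[0,0,0]],"jaw":[10,10,10,10]}'
```

```text
time: 16.25
ee_pos: [0.5484, 0.212, 0.1916]
eef_rot: [-0.085, 0.98, -0.016, 0.179]
ft_force: [-0.4, 0.3, -0.3]
width: 0.0195
time: 16.65
ee_pos: [0.5484, 0.212, 0.1897]
eef_rot: [-0.085, 0.98, -0.016, 0.179]
ft_force: [0.4, 0.8, -0.6]
width: 0.0195
```

```bash
python3 -m inch '{"translation":[[0,0,-0.01],[0,0,-0.02],[0,0,-0.02],[0,0,-0.02]],"rot":[[0,0,0],[0,0,0],[0,0,0],[0,0,0]],"jaw":[10,10,10,10]}'
python3 -m inch '{"translation":[[0,0,-0.01],[0,0,-0.02],[0,0,-0.02],[0,0,-0.02]],"rot":[[0,0,0],[0,0,0],[0,0,0],[0,0,0]],"jaw":[10,10,10,10]}'
```

```text
time: 17.05
ee_pos: [0.5489, 0.2123, 0.1888]
eef_rot: [-0.085, 0.98, -0.016, 0.18]
ft_force: [-3.3, -0.5, 8.9]
width: 0.0197
time: 17.45
ee_pos: [0.5498, 0.2128, 0.1887]
eef_rot: [-0.085, 0.98, -0.015, 0.181]
ft_force: [-5.1, -1.5, 13.5]
width: 0.0196
```

The blade is on the floor, with 13 N of contact force. I'll relax the pressure, check the force, and then open.

```bash
python3 -m inch '{"translation":[[0,0,0],[0,0,0.005],[0,0,0.005]],"rot":[[0,0,0],[0,0,0],[0,0,0]],"jaw":[10,10,10]}'
python3 - <<'E'
from h import *
S=eyes.camera("side")
cv2.imwrite("pics/c8.png",cv2.resize(S[160:300,150:290],None,fx=3.5,fy=3.5))
E
```

```text
time: 17.75
ee_pos: [0.5499, 0.2129, 0.1892]
eef_rot: [-0.085, 0.98, -0.015, 0.181]
ft_force: [0.7, 0.7, 0.0]
width: 0.0196
```

View pics/c8.png

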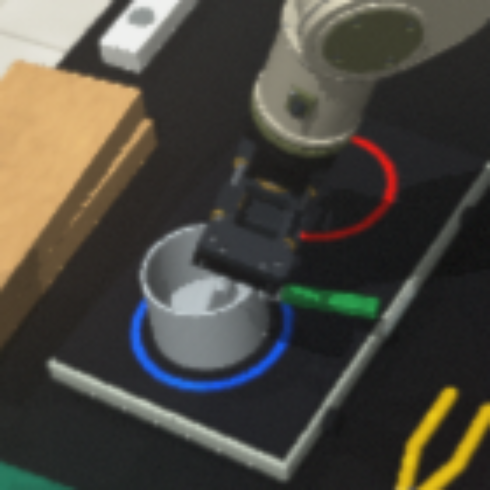

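The blade is inside the pot at the bottom and the pot is still in the blue ring. I'll release and retract along the tool axis.

```bash
python3 -m inch '{"translation":[[0,0,0],[0,0,0],[0,0,0],[0,0,0],[0,0,0],[0,0,0],[-0.04,0,0.1],[-0.11,0,0.3],[-0.22,0,0.6],[-0.36,0,0.95],[-0.36,0,1]],"rot":[[0,0,0],[0,0,0],[0,0,0],[0,0,0],[0,0,0],[0,0,0],[0,0,0],[0,0,0],[0,0,0],[0,0,0],[0,0,0]],"jaw":[24,28,34,45,60,60,60,60,60,60,60]}'
python3 -m inch '{"translation":[[-0.1,-0.3,0.2],[-0.1,-0.6,0.4],[-0.1,-0.9,0.5],[-0.1,-1,0.5]],"rot":[[0,0,0],[0,0,0],[0,0,0],[0,0,0]],"jaw":[60,60,60,60]}'
python3 -m inch '{"translation":[[-0.1,-0.3,0],[-0.1,-0.6,0],[-0.1,-0.9,0],[-0.1,-1,0]],"rot":[[0,0,0],[0,0,0],[0,0,0],[0,0,0]],"jaw":[60,60,60,60]}'
python3 -m inch '{"translation":[[0,-0.3,0],[0,-0.6,0],[0,-0.9,0],[0,-1,0],[0,-1,0]],"rot":[[0,0,0],[0,0,0],[0,0,0],[0,0,0],[0,0,0]],"jaw":[60,60,60,60,60]}'
python3 - <<'E'
from h import *
T=eyes.camera("top");S=eyes.camera("side")
for n,im,bb in(("top",T,(165,115,315,215)),("side",S,(150,170,295,290))):
    print(n,circ(onz(n,pts(mask(im,100,130,bb)),.04)))
    g=pts(mask(im,45,80,bb)); H=onz(n,g,.109)
    c,d,e0,e1=bar(H[:,:2]);print(n,"handle",len(g),d,e0-.075*d,e1-.165*d)
T0=cv2.imread("pics/top0.png");df=cv2.absdiff(T,T0).max(2)>60
o=np.hstack([cv2.resize(T[105:225,145:265],None,fx=3.2,fy=3.2),cv2.resize(S[180:300,150:270],None,fx=3.2,fy=3.2)])
p=np.hstack([cv2.resize(T[40:330,:],(384,199)),cv2.resize(S,(384,288))[80:279]])
cv2.imwrite("pics/c9.png",np.vstack([o,p]))
E
```

```text
time: 18.9
ee_pos: [0.5141, 0.214, 0.2945]
eef_rot: [-0.085, 0.979, -0.013, 0.184]
ft_force: [0.2, 0.0, 0.2]
width: 0.0598
time: 19.3
ee_pos: [0.5049, 0.1109, 0.3466]
eef_rot: [-0.083, 0.979, -0.012, 0.185]
ft_force: [0.7, 0.1, -0.5]
width: 0.0601
time: 19.7
ee_pos: [0.4947, 0.0084, 0.3464]
eef_rot: [-0.081, 0.979, -0.011, 0.185]
ft_force: [0.1, -0.7, -0.1]
width: 0.0599
time: 20.2
ee_pos: [0.4948, -0.092, 0.3463]
eef_rot: [-0.08, 0.979, -0.011, 0.185]
ft_force: [0.5, 0.2, -0.5]
width: 0.06
top (array([0.60677186, 0.21308172]), np.float64(0.07234509790195592))
top handle 171 [-0.98394285 -0.17848378] [0.60513745 0.20940605] [0.60631941 0.20962045]
side (array([0.60322192, 0.21446235]), np.float64(0.07161502881342462))
side handle 136 [0.96289605 0.26987257] [0.36768544 0.16410707] [0.36473359 0.16327975]
```

View pics/c9.png

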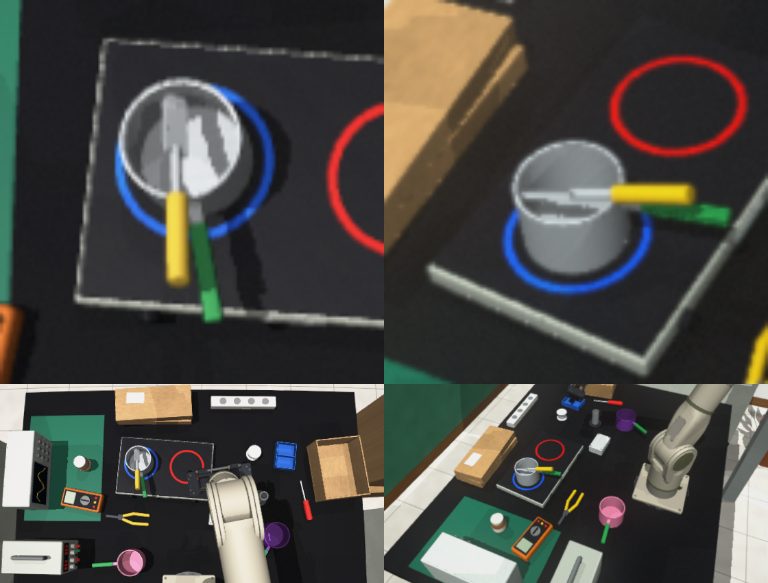

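The pot hasn't moved, but the stirrer slid into a much flatter lean after release. I'll triangulate its ends: blade end at top-crop (172,97) and side-crop (525,195), handle end at top-crop (178,280) and side-crop (692,193).

Run:
```python
from h import *
t=lambda x,y:[145+x/3.2,105+y/3.2]
s=lambda x,y:[150+(x-384)/3.2,180+y/3.2]
a=two(t(172,97),s(525,195));b=two(t(178,280),s(692,193));c=two(t(177,193),s(613,193))
print("blade",a,"end",b,"handle start",c,np.linalg.norm(a[0]-b[0]))
d=b[0]-c[0];print("tilt from horizontal",np.degrees(np.arcsin(d[2]/np.linalg.norm(d))),np.linalg.norm(d))
```

```text
blade (array([0.652172  , 0.22419399, 0.08855987]), np.float64(0.003258187689350761)) end (array([0.47204355, 0.20303044, 0.14968599]), np.float64(0.0052143858335648476)) handle start (array([0.55514403, 0.21128281, 0.12108397]), np.float64(0.003254264539349648)) 0.1913911043521704
tilt from horizontal 18.906396505340016 0.08827154743953868
```

The blade end sits 42 mm above the pot's floor. The handle's shoulder caught on the rim and levered the blade up the far wall, so this needs mending. I'll regrip the handle at about (0.505, 0.206, 0.138), put the blade into the bottom far corner and rest the handle itself on the rim, about 48° from vertical. That pose is stable without relying on friction.

```bash
python3 -m inch '{"translation":[[0,0.3,0],[0,0.6,0],[0,0.9,0],[0,1,0],[0,1,0]],"rot":[[0,0,0],[0,0,0],[0,0,0],[0,0,0],[0,0,0]],"jaw":[50,50,50,50,50]}'
python3 -m inch '{"translation":[[0,0.3,0],[0,0.6,0],[0,0.9,0],[0,1,0],[0,1,0]],"rot":[[0,0,0],[0,0,0],[0,0,0],[0,0,0],[0,0,0]],"jaw":[50,50,50,50,50]}'
python3 -m inch '{"translation":[[0.05,0.3,-0.2],[0.1,0.6,-0.5],[0.1,0.9,-0.8],[0.1,1,-1],[0.1,1,-1],[0.1,1,-1]],"rot":[[0,0,0],[0,0,0],[0,0,0],[0,0,0],[0,0,0],[0,0,0]],"jaw":[50,50,50,50,50,50]}'
```

```text
time: 20.8
ee_pos: [0.4945, 0.0126, 0.3457]
eef_rot: [-0.084, 0.979, -0.012, 0.184]
ft_force: [-0.0, -0.6, 0.4]
width: 0.0502
time: 21.3
ee_pos: [0.4945, 0.1131, 0.3455]
eef_rot: [-0.085, 0.979, -0.012, 0.184]
ft_force: [0.8, -0.4, -0.0]
width: 0.05
time: 21.9
ee_pos: [0.5053, 0.2113, 0.2464]
eef_rot: [-0.084, 0.979, -0.013, 0.184]
ft_force: [1.2, 1.2, 0.2]
width: 0.0499
```

```bash
python3 -m inch '{"translation":[[0,-0.05,-0.3],[0,-0.05,-0.6],[0.02,-0.05,-0.8],[0.02,-0.05,-0.8]],"rot":[[0,0,0],[0,0,0],[0,0,0],[0,0,0]],"jaw":[50,50,50,50]}'
python3 -m inch '{"translation":[[0,0,-0.1],[0,0,-0.2],[0,0,-0.3],[0,0,-0.3],[0,0,-0.3]],"rot":[[0,0,0],[0,0,0],[0,0,0],[0,0,0],[0,0,0]],"jaw":[50,50,50,50,50]}'
python3 -m inch '{"translation":[[0,0,0],[0,0,0],[0,0,0],[0,0,0],[0,0,0],[0,0,0]],"rot":[[0,0,0],[0,0,0],[0,0,0],[0,0,0],[0,0,0],[0,0,0]],"jaw":[30,20,10,10,10,10]}' 30
```

```text
time: 22.3
ee_pos: [0.5073, 0.2041, 0.1658]
eef_rot: [-0.083, 0.979, -0.013, 0.184]
ft_force: [0.2, -0.9, -0.1]
width: 0.0502
time: 22.8
ee_pos: [0.5073, 0.2041, 0.1359]
eef_rot: [-0.083, 0.979, -0.014, 0.184]
ft_force: [0.4, -0.3, -0.2]
width: 0.0498
time: 23.4
ee_pos: [0.5074, 0.2041, 0.1359]
eef_rot: [-0.083, 0.979, -0.013, 0.184]
ft_force: [0.3, 0.7, 0.8]
width: 0.019
```

```bash
python3 -m inch '{"translation":[[0,0,0.13],[0,0,0.2],[0,0,0.22],[0.05,0,0.22],[0.1,0,0.22],[0.16,0,0.22],[0.22,0,0.2],[0.22,0,0.2],[0.22,0,0.2]],"rot":[[0,0,0],[0,0.07,0],[0,0.15,0],[0,0.23,0],[0,0.3,0],[0,0.37,0],[0,0.37,0],[0,0.37,0],[0,0.37,0]],"jaw":[10,10,10,10,10,10,10,10,10]}'
cat > st.py <<'E'
from h import *
import sys
from scipy.spatial.transform import Rotation as Ro
s=r.read_state();z=Ro.from_quat(s["eef_rot"]).as_matrix()[:,2];print("tool z",z.round(3),"torque",s["torque"])
T=eyes.camera("top");S=eyes.camera("side")
cv2.imwrite("pics/T_%s.png"%sys.argv[1],T);cv2.imwrite("pics/S_%s.png"%sys.argv[1],S)
for n,im,bb in(("top",T,(165,115,265,215)),("side",S,(150,200,262,262))):
    y=pts(mask(im,20,35,bb))
    if len(y)>15: print(n,"yellow",len(y),bar(y))
    g=pts(mask(im,45,80,bb))
    if len(g)>30:
        c,d,e0,e1=bar(onz(n,g,.109)[:,:2]);print(n,"pot handle",len(g),d,e0,e1)
E
python3 st.py a
```

```text
time: 24.3
ee_pos: [0.5288, 0.2041, 0.1556]
eef_rot: [-0.084, 0.996, 0.003, -0.008]
ft_force: [-0.4, -0.3, -0.4]
width: 0.0191
tool z [-0.016  0.004 -1.   ] torque [-0.01031448 -0.04301717  0.03548317]
top pot handle 64 [-0.97370502 -0.22781249] [0.51734924 0.19098231] [0.44786541 0.17472555]
side yellow 44 (array([232.15909091, 225.75      ]), array([0.66834479, 0.74385163]), array([222.27682429, 214.75127557]), array([237.47909928, 231.67104103]))
side pot handle 156 [-0.98230915 -0.18726649] [0.52493249 0.20227618] [0.43987291 0.18606051]
```

```bash
python3 -m inch '{"translation":[[0,0,-0.02],[0,0,-0.04],[0,0,-0.06],[0,0,-0.06]],"rot":[[0,0,0],[0,0,0],[0,0,0],[0,0,0]],"jaw":[10,10,10,10]}'
python3 -m inch '{"translation":[[0,0,-0.01],[0,0,-0.03],[0,0,-0.03]],"rot":[[0,0,0],[0,0,0],[0,0,0]],"jaw":[10,10,10]}'
python3 -m inch '{"translation":[[0,0,-0.01],[0,0,-0.02],[0,0,-0.02]],"rot":[[0,0,0],[0,0,0],[0,0,0]],"jaw":[10,10,10]}'
```

```text
time: 24.8
ee_pos: [0.5286, 0.2045, 0.1499]
eef_rot: [-0.084, 0.996, 0.003, -0.008]
ft_force: [0.7, 0.5, -0.1]
width: 0.0191
time: 25.1
ee_pos: [0.5294, 0.2048, 0.1473]
eef_rot: [-0.084, 0.996, 0.003, -0.007]
ft_force: [3.0, 0.4, 3.1]
width: 0.0189
time: 25.4
ee_pos: [0.5296, 0.2049, 0.1464]
eef_rot: [-0.084, 0.996, 0.004, -0.007]
ft_force: [-4.4, -1.1, 11.2]
width: 0.0192
```

The forces show the rim contact (+x,+z) first, and then floor plus far wall (−x,+z). The blade end is estimated at z≈0.049, against the floor's 0.046, so it is in the bottom corner. I'll relax, release and retract straight up.

```bash
python3 -m inch '{"translation":[[0,0,0],[0,0,0],[0,0,0]],"rot":[[0,0,0],[0,0,0],[0,0,0]],"jaw":[10,10,10]}'
python3 -m inch '{"translation":[[0,0,0],[0,0,0],[0,0,0],[0,0,0],[0,0,0],[0,0,0],[0,0,0],[0,0,0],[0,0,0.1],[0,0,0.3],[0,0,0.6],[0,0,1],[0,0,1]],"rot":[[0,0,0],[0,0,0],[0,0,0],[0,0,0],[0,0,0],[0,0,0],[0,0,0],[0,0,0],[0,0,0],[0,0,0],[0,0,0],[0,0,0],[0,0,0]],"jaw":[22,24,28,34,45,50,50,50,50,50,50,50,50]}'
python3 -m inch '{"translation":[[0,-0.2,0.4],[0,-0.5,0.8],[0,-0.8,0.8],[0,-1,0.8]],"rot":[[0,0,0],[0,0,0],[0,0,0],[0,0,0]],"jaw":[50,50,50,50]}'
python3 -m inch '{"translation":[[-0.1,-0.4,0],[-0.2,-0.8,0],[-0.2,-1,0],[-0.2,-1,0]],"rot":[[0,0,0],[0,0,0],[0,0,0],[0,0,0]],"jaw":[50,50,50,50]}'
python3 -m inch '{"translation":[[-0.1,-0.4,0],[-0.2,-0.8,0],[-0.2,-1,0],[-0.2,-1,0],[-0.2,-1,0]],"rot":[[0,0,0],[0,0,0],[0,0,0],[0,0,0],[0,0,0]],"jaw":[50,50,50,50,50]}'
python3 st.py b
python3 - <<'E'
from h import *
T=cv2.imread("pics/T_b.png");S=cv2.imread("pics/S_b.png")
o=np.hstack([cv2.resize(T[105:225,145:265],None,fx=3.2,fy=3.2),cv2.resize(S[180:300,150:270],None,fx=3.2,fy=3.2)])
p=np.hstack([cv2.resize(T[40:330,:],(384,199)),cv2.resize(S,(384,288))[80:279]])
cv2.imwrite("pics/c10.png",np.vstack([o,p]))
E
```

```text
time: 25.7
ee_pos: [0.5298, 0.2049, 0.1469]
eef_rot: [-0.084, 0.996, 0.004, -0.006]
ft_force: [-0.7, -0.1, 6.1]
width: 0.019
time: 27.0
ee_pos: [0.5321, 0.2055, 0.253]
eef_rot: [-0.084, 0.996, 0.006, -0.002]
ft_force: [0.1, 0.2, -1.0]
width: 0.0499
time: 27.4
ee_pos: [0.5327, 0.103, 0.3351]
eef_rot: [-0.083, 0.997, 0.006, -0.001]
ft_force: [0.4, -0.4, -0.1]
width: 0.05
time: 27.8
ee_pos: [0.5124, -0.0009, 0.3361]
eef_rot: [-0.08, 0.997, 0.006, -0.0]
ft_force: [-0.7, -0.0, -0.0]
width: 0.0502
time: 28.3
ee_pos: [0.4927, -0.0997, 0.3362]
eef_rot: [-0.08, 0.997, 0.006, 0.0]
ft_force: [-0.2, 0.9, 0.5]
width: 0.0499
tool z [-0.001  0.013 -1.   ] torque [ 0.04124476 -0.00131564  0.02301617]
top yellow 155 (array([200.2516129 , 170.58709677]), array([0.01295007, 0.99991614]), array([200.10136184, 158.98573609]), array([200.39969164, 182.02072585]))
top pot handle 173 [-0.98451611 -0.17529413] [0.53084191 0.19590868] [0.44442659 0.18052234]
side yellow 156 (array([227.3525641 , 234.86538462]), array([-0.92030743,  0.39119591]), array([238.12221597, 230.28751902]), array([215.88876419, 239.73831235]))
side pot handle 174 [-0.98393522 -0.17852585] [0.52850888 0.20214641] [0.43966704 0.18602689]
```

View pics/c10.png

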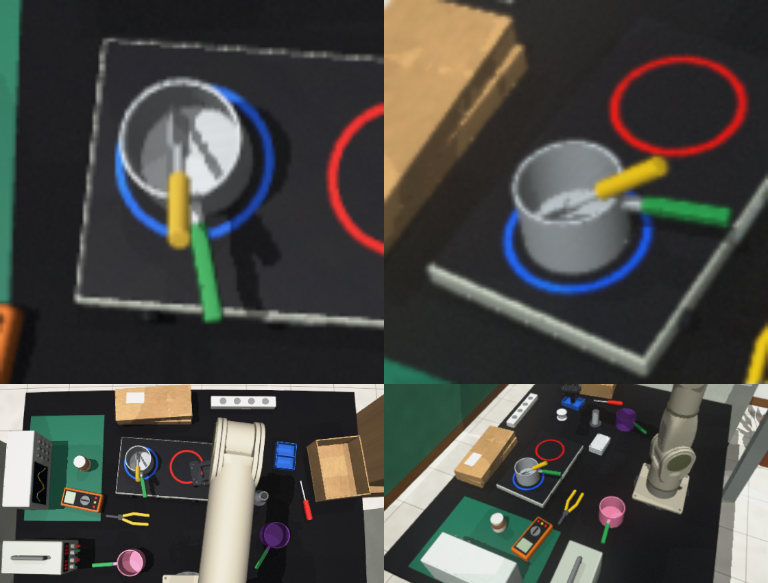

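The stirrer now leans steeply over the rim with its blade down inside. The handle end is at top-crop (178,240) and side-crop (660,166), the blade end at top-crop (174,110) and side-crop (540,217). I'll check those in 3D.

```bash
python3 - <<'E'
from h import *
t=lambda x,y:[145+x/3.2,105+y/3.2]
s=lambda x,y:[150+(x-384)/3.2,180+y/3.2]
b=two(t(178,240),s(659,166));c=two(t(178,175),s(600,191));a=two(t(174,110),s(540,217))
print("end",b,"hstart",c,"blade",a)
d=(c[0]-b[0]);d/=np.linalg.norm(d);print("extrap tip",b[0]+.19*d,"lean deg",np.degrees(np.arccos(-d[2])))
E
python3 -m inch '{"translation":[[0,0,0],[0,0,0],[0,0,0],[0,0,0],[0,0,0],[0,0,0],[0,0,0],[0,0,0],[0,0,0],[0,0,0]],"rot":[[0,0,0],[0,0,0],[0,0,0],[0,0,0],[0,0,0],[0,0,0],[0,0,0],[0,0,0],[0,0,0],[0,0,0]],"jaw":[50,50,50,50,50,50,50,50,50,50]}'
python3 st.py c
python3 -c "
import cv2,numpy as np
T=cv2.imread('pics/T_c.png');T0=cv2.imread('pics/top0.png');d=(cv2.absdiff(T,T0).max(2)>45).astype('uint8')
d=cv2.morphologyEx(d,cv2.MORPH_OPEN,np.ones((2,2)))
n,l,s,c=cv2.connectedComponentsWithStats(d);print(s[1:][s[1:,4]>8])"
```

```text
end (array([0.50482477, 0.20022583, 0.17143818]), np.float64(0.0012808758035785502)) hstart (array([0.57127133, 0.2111619 , 0.11718679]), np.float64(0.005364705279444173)) blade (array([0.64301171, 0.2259164 , 0.06141447]), np.float64(0.012351855729883659))
extrap tip [0.65081865 0.22425415 0.05223907] lean deg 51.14411134890255
time: 29.4
ee_pos: [0.4928, -0.099, 0.336]
eef_rot: [-0.081, 0.997, 0.006, -0.0]
ft_force: [-0.4, 0.0, 0.3]
width: 0.0504
tool z [-0.001  0.013 -1.   ] torque [-0.00564091 -0.0118918   0.01772176]
top yellow 155 (array([200.2516129 , 170.58709677]), array([0.01295007, 0.99991614]), array([200.10136184, 158.98573609]), array([200.39969164, 182.02072585]))
top pot handle 175 [-0.98407107 -0.17777553] [0.53132835 0.19608922] [0.44394824 0.18030373]
side yellow 157 (array([227.42038217, 234.85987261]), array([-0.92235606,  0.38634091]), array([238.15267954, 230.36450943]), array([215.87294528, 239.69666765]))
side pot handle 175 [-0.98401489 -0.17808622] [0.52737238 0.20182486] [0.43968122 0.18595458]
[[  252    89   135   331 21487]
 [  183   130    39    77  1283]
 [  218   138    14    40   134]
 [  253   138    43    77  1376]
 [  294   154     5    17    52]
 [  380   195    20    10   125]
 [  224   203     6     2    12]
 [  304   205     2     5    10]
 [  380   205    12     6    39]
 [  290   208     5     2    10]
 [  392   245    23    31   524]
 [  375   277    21    34   163]
 [  190   289    19    32   405]
 [  135   291    41    17   220]
 [    0   293    91    50  1733]
 [  180   317    11     4    23]
 [  238   319    52    15   576]
 [    0   350    77    70  4130]
 [  235   362    12    10    70]
 [  267   362    21     8    90]
 [  248   368     8    12    48]
 [   63   370   195    50  3501]
 [  304   370     6     4    17]
 [  147   403    59    13   153]]
```

The stirrer is stable: it leans 51° and its blade tip is at z≈0.05, at the floor. The difference image flags changes at the pink and purple pots, though, so I'll check whether they moved or it's only shadow.

```bash
python3 -c "
from h import *
for f in('top0','top4','T_a','T_c'):
    T=cv2.imread(f'pics/{f}.png')
    for nm,a,b,bx in(('pink',165,180,(165,275,220,325)),('pinkH',45,80,(120,280,180,320)),('purp',125,155,(370,235,430,285)),('purpH',45,80,(360,270,400,315)),('tray',100,125,(395,120,440,170)),('meter',5,15,(85,185,155,230)),('pliers',20,35,(150,220,220,250)),('scr',0,8,(435,200,460,240))):
        P=pts(mask(T,a,b,bx,70,40))
        if len(P)>5:print(f,nm,len(P),P.mean(0).round(1),P.min(0),P.max(0))
"
```

```text
top0 pink 1372 [190.3 299.9] [165. 280.] [212. 320.]
top0 pinkH 194 [148.8 302.9] [134. 299.] [164. 307.]
top0 purp 1448 [400.3 260.2] [378. 241.] [423. 283.]
top0 purpH 206 [380.4 295.6] [371. 281.] [390. 310.]
top0 tray 1334 [415.3 144.6] [398. 123.] [433. 166.]
top0 meter 636 [123.8 209.5] [ 89. 190.] [151. 227.]
top0 pliers 452 [197.8 236.1] [178. 226.] [218. 247.]
top0 scr 299 [448.  223.3] [441. 208.] [455. 238.]
top4 pink 1156 [190.4 299.3] [166. 280.] [212. 320.]
top4 pinkH 204 [148.7 303. ] [134. 299.] [164. 307.]
top4 purp 1434 [400.3 260.2] [378. 241.] [423. 283.]
top4 purpH 198 [380.3 295.9] [371. 282.] [390. 310.]
top4 tray 1332 [415.4 144.6] [398. 123.] [433. 166.]
top4 meter 638 [123.9 209.5] [ 89. 190.] [151. 227.]
top4 pliers 451 [197.7 236.2] [178. 226.] [218. 247.]
top4 scr 299 [448.  223.3] [441. 208.] [455. 238.]
T_a pink 63 [170.2 301.9] [165. 293.] [174. 312.]
T_a pinkH 204 [148.6 303. ] [134. 299.] [164. 307.]
T_a purp 1448 [400.3 260.2] [378. 241.] [423. 283.]
T_a purpH 203 [380.5 295.5] [371. 281.] [390. 310.]
T_a tray 1332 [415.4 144.7] [398. 123.] [433. 166.]
T_a meter 636 [123.9 209.5] [ 89. 190.] [151. 227.]
T_a scr 299 [448.  223.3] [441. 208.] [455. 238.]
T_c pink 1153 [190.4 299.3] [167. 280.] [212. 320.]
T_c pinkH 206 [148.7 303. ] [134. 299.] [164. 307.]
T_c purp 1433 [400.3 260.2] [378. 241.] [423. 283.]
T_c purpH 196 [380.3 295.8] [371. 282.] [390. 310.]
T_c tray 1332 [415.4 144.6] [398. 123.] [433. 166.]
T_c meter 637 [123.9 209.5] [ 89. 190.] [151. 227.]
T_c pliers 453 [197.8 236.2] [178. 226.] [218. 247.]
T_c scr 299 [448.  223.3] [441. 208.] [455. 238.]
```

Nothing else moved; those differences were shadows. I'll hand in the job.

```bash
python3 -c "
from bench import r
print(r.close_job())"
```

```text
the job is handed in; nothing more can be done
None
```

The pot now stands in the blue ring and the stirrer leans in it with its blade at the bottom. I handed the job in at about 29.5 s. The stirrer took two tries.

**Pot:** I pinched the handle, slid the pot across the plate without lifting it and released it. Measured against the ring's centre, it is 2–4 mm off (up to 4 mm from above, about 2 mm from the side). The two views disagree by a few mm in y.

**Stirrer, first release:** The blade was on the pot's floor when I let go, confirmed by a 13 N contact force. After release the stirrer slid flatter until the blade end rested about 42 mm above the floor.

**Stirrer, mended:** I regripped it, put the blade into the bottom far corner and rested the handle on the rim before letting go again. At the last check:
- It leans about 51° from vertical.
- The blade tip is at about z = 0.052, extrapolated from the handle, against a floor height of 0.046. My direct sighting of the tip gave 0.061 with a poor 12 mm ray mismatch, so I trusted it less.
- It did not move over the following second.

**Other things:** The pink and purple pots, tray, multimeter, pliers and screwdriver measured in the same place as at the start. I did not measure the spool, enclosure or jar separately; they looked in place wherever the pictures showed them. No wrist force reading went above about 15 N, and the arm finished clear of everything.

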